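Close the oiler tank with its cam-lock plug

ROBOT

A 7-joint arm with a two-finger parallel gripper is mounted at the origin on the work surface. World frame = base frame: x ahead of the robot, y to its left, z up, the work surface at z = 0. Lengths are in m, angles in rad, forces in N, time in s.
With the tool pointing down it reaches from about 0.4 to 0.85 m from the base axis. Payload 10.4 kg.
Tool frame: the origin (TCP) lies on the mounting face of the last link; the fingertips stand 173 mm ahead of it and the grasp point (between the pads) lies 155 mm ahead of it (manip.tip_extent is the distance from the TCP to the fingertips, in m); z points along the fingers, y is the line along which they close (so a half turn about z gives the same grasp; the last joint's range is limited). The gripper opens to 85 mm and grips with 20 to 120 N. Pads are 22 mm wide; open, the fingers measure 114 mm over their backs; the gripper's body (76 mm by 85 mm) begins 54 mm behind the grasp point. The pads swing forward as they close: fully open they stand 13 mm farther back than shut.
Start: joints at [1.316, 0.332, -0.065, 1.46, 0.022, 1.35, -0.088], TCP at [0.144, -0.608, 0.405] pointing down, gripper open.
Joint ranges: [-2.6, 2.6], [-0.5, 2.12], [-1.47, 1.34], [0.16, 2.42], [-1.27, 4.41], [0.06, 2.06], [-2.6, 2.6]. Speed limits (rad/s): [2.22, 2.22, 2.79, 2.79, 3.14, 3.14, 3.14].

INTERFACE

Orientations are given as a unit quaternion [x, y, z, w].
In Python, from workcell import manip gives the robot as it stands.
- The arm moves only by the tool move_arm, never from a script. Its argument "plan" is one flat list of numbers, 7 for each row, row after row: the turn, a rotation vector about the tool's x, y, z in rad, then the shift along the tool's x, y, z in m, then the finger opening in m, from 0 to 0.0854. In form: [ax, ay, az, dx, dy, dz, gripper, ax, ay, az, dx, dy, dz, gripper, ...]. A call has 1 to 12 rows; each row is the pose to reach, as a shift and turn from the pose commanded when the call began, along the tool's axes at that moment; what a row does not reach only later rows make up. A row lasts 1/8 s, in which the tool goes at most 62.5 mm and 10.7 degrees, less where a joint would pass 70% of its speed; a pose out of reach is approached as far as the arm can. A call with a gripper value outside its range is refused whole. The fingers move at their own pace and stop on an object; "squeeze" is the grip in N (left out, the last holds). Time passes only in rows, so rows that repeat a pose let the fingers close. It gives the time, the measured TCP pose, the force, the opening and the grip force at its end, in the units of the state.
- manip.get_obs(): the state, without advancing time (a new reading comes with each control period).
- manip.camera(name): name is "scene" or "top" or "wrist"; returns a dict with "color" (400x640x3 uint8, red, green, blue), "fx", "fy", "cx", "cy" (pixels), "dist" ([k1, k2, p1, p2, k3] as OpenCV has them; the pictures are not rectified), "cam_to_world" (4x4, takes a point from camera to world coordinates); the wrist camera has in their place "mount" (4x4, takes a point from camera to tool coordinates, whose origin is the TCP and whose axes are the flange's). Camera axes: x right, y down, z forward; pixel columns grow to the right and rows downward; lengths in m; the calibration is good to about 2 mm. A picture is of the moment at which its call begins: read the wrist's pose just before it. There is no depth.
- manip.hand_in(): hands the job in; it is judged then, once.
Trained networks look in a picture, given as the dict that the camera call returned (one of the last four; its "shot" number tells which), for a name from the list of things; names that differ only in an ending like _2 or _b are one class to them, and where a whole thing is asked for, a point or a joint stands for the part that bears it (a point fixed in the world has none). Each returns a list of dicts, best first, with "conf" (0 to 1); they miss things now and then, are a little off and sometimes report something else, mostly with a low value. They report only what shows in the picture. A call takes as long as a camera call. They do not tell look-alikes from the thing itself.
- manip.look_for(picture, label): "position" ([x, y, z] in m, in the coordinates of the camera as it stood for that picture, good to about 4 mm: the middle of the surface that is visible of it).
- manip.silhouettes(picture, label): "pixels" (400x640 bool, what is visible of it).
- manip.tip_of(picture, label): "position" ([x, y, z] in m, in the coordinates of the camera as it stood for that picture, good to about 4 mm: a listed point, or the origin of a listed thing).
The state is a dict: "clock": time; "joint_pos": joint angles; "joint_velocities": joint speeds; "tau": joint torques, N m; "position": TCP position; "ee_rot": TCP orientation; "ft_force": force on the tool from outside, world axes, zero at the start; "torque": the same for the moment, N m; "grip_width": opening from 0.0 (shut) to 1.0 (fully open); "grasp_force": force on a finger pad.
Only numpy, scipy, OpenCV 4.12 (cv2) and the standard library are available. Lean on these libraries where they do the work, as an engineer would, in place of code of your own. Each camera call takes 0.05 s, during which the arm holds its last target. There are 200 camera calls.

TASK

Close the dough machine's oil tank: take the grooved steel plug from the tray, set it in the tank's cam-lock coupler and press it down, firmly but without forcing it, until it is home on the rubber gasket; let go of it. Then swing the two cam arms down together, keeping them roughly level with each other, until both hang straight down against the coupler and hold the plug locked. Never force a stiff arm or the plug, and leave the other fittings, the jar and the bowl where they are.

Things in the scene. Friction and masses are not known exactly. Their poses are not given: they have to be found in the camera images.
- tank: Fixed steel oil tank, a low box, lid 60 mm above the table. Origin on the table under the nominal axis of its upright coupler; z up; the cam arms lie along +y and -y of this frame. The box reaches 55 mm to -x, 165 mm to +x, 90 mm to +y and -y; a breather and a gauge up to 110 mm high stand on it 125 mm to +x. Coupler: a steel cup 43 mm across with ears to 28 mm out at +y and -y.
- mouth (a point): Nominal centre of the cup's open mouth at its rim, 143 mm above the table, axes as the tank's. Welded on by hand, the real cup with its arms stands upright but up to 4 mm off in the tank's x and in its y, and 1 mm in height; this point does not show it. Bore 33.2 mm, sharp-edged; a plug pressed on the rim sinks most on the side of the bore. Over 25 N of plug on rim or gasket is forcing; so is over 50 N in all with the cams.
- seat (a point): Nominal top of the untouched rubber gasket in the cup, 25.4 mm below the rim (off as the cup is). A plug dropped in rests here, 6 mm too high: the cams then jam. Over about 7 N the gasket yields, 1.1 mm per further newton (5 mm at 11.5 N), and stays where pressed; rigid stop at 7.5 mm. Press the plug in by 4 mm or more; the cams draw it the rest, to 6 mm (foot 31.4 mm below the rim).
- camarm_l (a joint): Brass cam arm on the cup's +y side. Angle in rad below level: -0.6 to -0.2 at the start (sticking out, raised), 0 level, 1.571 straight down against the cup (its stop, locked). Bar 11 mm wide, 6 mm thick, ending 62 mm from its pin. Stiff hinge, stays where it is left (0.1 N m); from about 1.2 rad the cam enters the groove and draws the plug down, a little stiffer.
- camarm_r (a joint): The same arm mirrored, on the -y side, same values. The pins lie 20 mm from the cup's axis, 8 mm below its rim, along the tank's x. The arms' outer (upper) faces run 8 mm off the lines through the pins, so hanging straight down they measure 56 mm over their outer faces (58 mm at the cams, beside the cup).
- plug: Loose steel blanking plug, 52 mm tall, 0.2 kg, upright on the tray's floor (3 mm above the table); origin at the centre of its lower face, z up. Foot 32 mm across with a 1.5 mm chamfer; waist (the cam groove) 20 mm across, 12 to 21 mm up; 32 mm across again from 25 to 33 mm; on top a hexagon 28 mm across flats, 33 to 52 mm up, a corner on its x axis, to hold it by. The only fitting with a grooved waist.
- tray: Fixed steel tray 240 x 320 mm, walls 22 mm high, floor 3 mm thick; origin under its centre. Carries the plug and the other fittings.
- pipe_plug: Other fitting on the tray: a plain pipe plug 34 mm tall, wide hexagon on a 31 mm threaded cylinder, no groove. Origin under its centre. Not to be used.
- nipple: Other fitting on the tray: brass hexagon nipple 44 mm tall, hexagon at mid height. Origin under its centre.
- clamp_ferrule: Other fitting on the tray: a flanged steel tube end, 50 mm across, 26 mm tall. Origin under its centre.
- spanner: Spanner about 170 mm long lying flat on the tray.
- spice_jar: Jar 56 mm in diameter and 75 mm tall on the bench.
- bowl: Steel bowl 150 mm across, 60 mm tall, on the bench.
Mind the look-alikes: they are no part of the job. Leave any purple look-alike of the plug alone.

How it is judged:
On the way, in this order (a step that is already met when the one before it is completed fails the run):
1. the plug is pressed into the gasket (foot under 114.8 mm above the table), upright in the bore, and let go, with both arms still less than 0.3 rad below level (z of plug in the frame of tank below 0.1148 m and horizontal distance between plug and tank below 0.0075 m and angle between the z axis of plug and the z axis of tank, either way round below 0.06 rad and contact force between the fingers and plug below 0.1 N and value of joint each of camarm_l, camarm_r below 0.3 rad), for 0.2 s.
2. both cam arms are swung fully down (past 1.45 rad) with the plug drawn home (z of plug in the frame of tank below 0.1135 m and horizontal distance between plug and tank below 0.0075 m and angle between the z axis of plug and the z axis of tank, either way round below 0.06 rad and value of joint each of camarm_l, camarm_r above 1.45 rad), for 0.2 s.
At the end, for the whole second after the job is handed in: Both arms hang straight down (each above 1.45 rad of 1.571) and the plug is locked in the coupler: its foot 108.5 to 113.5 mm above the table, within 7.5 mm of the nominal axis and 0.06 rad of upright, at rest (all of step 2 and z of plug in the frame of tank above 0.1085 m and linear speed of plug below 0.02 m/s); the robot touches nothing.
It fails at once if the plug is forced into the coupler (over 25 N between it and the tank while an arm is still less than 0.3 rad below level) (contact force between plug and tank above 25 N and value of joint any of camarm_l, camarm_r below 0.3 rad).
It fails at once if the cams are forced (over 50 N between the plug and the tank with its gasket and arms) (contact force between plug and tank above 50 N).
It fails at once if one arm gets well ahead of the other (more than about 0.7 rad, 40 degrees) ((value of joint camarm_l above 0.3 rad and value of joint camarm_r below -0.4 rad) or (value of joint camarm_l above 0.6 rad and value of joint camarm_r below -0.1 rad) or (value of joint camarm_l above 0.9 rad and value of joint camarm_r below 0.2 rad) or (value of joint camarm_l above 1.2 rad and value of joint camarm_r below 0.5 rad) or (value of joint camarm_l above 1.45 rad and value of joint camarm_r below 0.75 rad) or (value of joint camarm_r above 0.3 rad and value of joint camarm_l below -0.4 rad) or (value of joint camarm_r above 0.6 rad and value of joint camarm_l below -0.1 rad) or (value of joint camarm_r above 0.9 rad and value of joint camarm_l below 0.2 rad) or (value of joint camarm_r above 1.2 rad and value of joint camarm_l below 0.5 rad) or (value of joint camarm_r above 1.45 rad and value of joint camarm_l below 0.75 rad)).
It fails at once if another fitting on the tray is moved by over 40 mm (distance of any of pipe_plug, nipple, clamp_ferrule, spanner from where it was at the start of the episode above 0.04 m).
It fails at once if the jar or the bowl is moved by over 50 mm (distance of any of spice_jar, bowl from where it was at the start of the episode above 0.05 m).
It also fails if it takes over 72 s, if anything falls off the work surface, if the arm or the gripper's body presses on something with over 40 N, if the wrist force passes 120 N, or if a joint passes its speed limit or range.

## Working session

There is one attempt and no reset: what is moved stays moved. The work goes in short steps, Python scripts to look and compute and a tool call to move; the robot and the scene stay as the last step left them, time stands still between calls to the robot, and variables do not carry over. Pictures are saved under pics/ and viewed, at most 10 in all, crops included, and the job is handed in when it is done.

Besides the shell and the picture viewer there is one more tool, called after ">>>" by a JSON object that holds its "name" and its "arguments", one argument or row to a line. move_arm: Moves the arm, as the interface text tells. Its arguments: {"type":"object","properties":{"plan":{"type":"array","items":{"type":"number"}},"squeeze":{"type":"number"}},"required":["plan"]}

```bash
mkdir -p pics; ls
cat > h.py <<'E'
from workcell import manip
import numpy as np, cv2
from scipy.spatial.transform import Rotation as R
def c2w(p):
    if "cam_to_world" in p: return np.array(p["cam_to_world"])
    return p["T"]
def tcp():
    o=manip.get_obs(); T=np.eye(4); T[:3,:3]=R.from_quat(o["ee_rot"]).as_matrix(); T[:3,3]=o["position"]; return T
def shot(n):
    T=tcp() if n=="wrist" else None
    p=manip.camera(n)
    p2=dict(p)
    p2["T"]=np.array(p["cam_to_world"]) if T is None else T@np.array(p["mount"])
    return p,p2["T"]
def K(p): return np.array([[p["fx"],0,p["cx"]],[0,p["fy"],p["cy"]],[0,0,1]])
def ray(p,T,uv):
    q=cv2.undistortPoints(np.array(uv,float).reshape(-1,1,2),K(p),np.array(p["dist"])).reshape(-1,2)
    d=np.c_[q,np.ones(len(q))]@T[:3,:3].T
    return T[:3,3],d
def onplane(p,T,uv,z):
    o,d=ray(p,T,uv); return o+d*((z-o[2])/d[:,2])[:,None]
def proj(p,T,X):
    Ti=np.linalg.inv(T); 
    return cv2.projectPoints(np.array(X,float).reshape(-1,3),cv2.Rodrigues(Ti[:3,:3])[0],Ti[:3,3],K(p),np.array(p["dist"]))[0].reshape(-1,2)
def w(T,x): return T[:3,:3]@np.array(x)+T[:3,3]
def save(p,f,crop=None,s=1):
    im=p["color"][:,:,::-1]
    if crop: im=im[crop[1]:crop[3],crop[0]:crop[2]]
    if s!=1: im=cv2.resize(im,None,fx=s,fy=s,interpolation=cv2.INTER_CUBIC)
    cv2.imwrite(f,im)
E
python3 - <<'E'
from h import *
for n in ("scene","top"):
    p,T=shot(n); save(p,f"pics/{n}0.png")
    print(n,T[:3,3].round(3), p["fx"])
    for l in ["tank","mouth","plug","pipe_plug","nipple","clamp_ferrule","tray","spanner","camarm_l","camarm_r","spice_jar","bowl"]:
        for f in (manip.look_for,manip.tip_of):
            try:
                r=f(p,l)
                for d in r[:3]:
                    X=w(T,d["position"]); print(l,f.__name__,round(d["conf"],2),X.round(3),proj(p,T,X).round()[0])
            except Exception as e: print(l,f.__name__,e)
print(manip.get_obs())
E
```

```text
pics
scene [ 1.324 -0.069  1.133] 500.48146848025897
tank call 0.72 [0.662 0.118 0.06 ] [349. 243.]
tank call 0.76 [ 0.593  0.115 -0.002] [341. 235.]
tank call 0.51 [ 0.577 -0.215  0.001] [219. 252.]
mouth call 0.72 [0.664 0.119 0.062] [349. 243.]
mouth call 0.8 [0.593 0.116 0.146] [342. 202.]
plug call 0.82 [ 0.764 -0.313  0.044] [182. 315.]
plug call 0.76 [ 0.583 -0.212  0.042] [218. 245.]
plug call 0.73 [ 0.742 -0.091  0.043] [272. 290.]
plug call 0.78 [ 0.732 -0.095 -0.002] [272. 295.]
plug call 0.72 [ 0.733 -0.224  0.   ] [221. 305.]
plug call 0.71 [ 0.573 -0.215 -0.   ] [219. 251.]
pipe_plug call 0.62 [ 0.527 -0.27   0.036] [194. 233.]
pipe_plug call 0.51 [ 0.518 -0.27  -0.   ] [198. 237.]
nipple call 0.49 [ 0.498 -0.131  0.034] [245. 215.]
nipple call 0.48 [0.522 0.454 0.026] [451. 187.]
nipple call 0.72 [ 0.489 -0.135  0.002] [245. 220.]
nipple call 0.72 [ 0.578 -0.214  0.002] [219. 251.]
clamp_ferrule call 0.52 [ 0.635 -0.317  0.01 ] [181. 276.]
clamp_ferrule call 0.78 [ 0.627 -0.321  0.001] [180. 275.]
clamp_ferrule call 0.31 [ 0.548 -0.205 -0.001] [222. 242.]
tray call 0.7
[... 3088 characters left out ...]
.3321938 , -0.06469807,  1.46010252,  0.02163427,
        1.34988424, -0.08846564]), 'joint_velocities': array([ 8.82203480e-05, -1.41985337e-03,  3.91663819e-04, -4.26382202e-04,
        3.64178261e-04, -1.83591499e-04, -1.64515656e-03]), 'tau': array([-4.12065383e-04, -6.25220847e+01,  4.87723353e-02, -3.91826785e+01,
        1.64449832e-02,  1.70309926e-03, -9.00017127e-07]), 'position': array([ 0.14358661, -0.60829047,  0.4047402 ]), 'ee_rot': array([ 9.93289014e-01,  1.15658690e-01, -3.46545738e-07,  5.47839744e-05]), 'ft_force': array([-0.13929246, -1.1442465 , -0.72046678]), 'torque': array([-0.04428482,  0.02765981, -0.02100662]), 'grasp_force': 0.0, 'grip_width': 0.9997941036152279}
```

View pics/scene0.png

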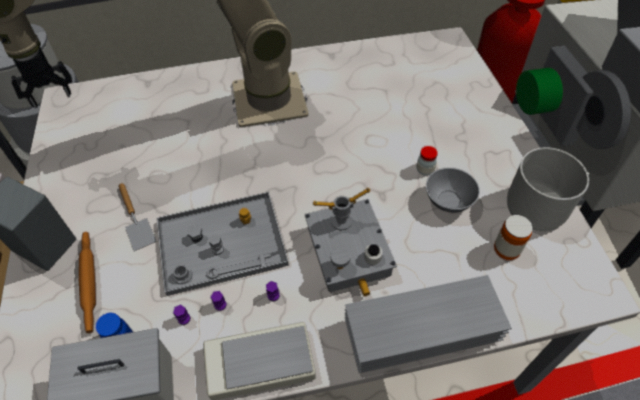

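Run:
```python
import cv2
im=cv2.imread("pics/scene0.png")
a=cv2.resize(im[190:350,150:310],(640,640)[:2],interpolation=cv2.INTER_CUBIC)
b=cv2.resize(im[150:270,270:410],(160*4,548),interpolation=cv2.INTER_CUBIC)
cv2.imwrite("pics/crop_tray.png",cv2.resize(a,(600,600)))
```

```text
(no output)
```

View pics/crop_tray.png

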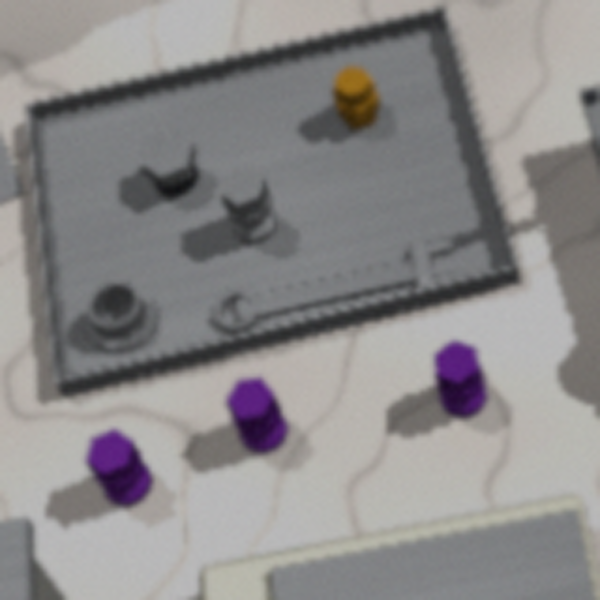

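The three purple look-alikes are at (182,315), (218,300) and (272,291). On the tray are the pipe plug (195,235), the brass nipple (245,215) and the ferrule (180,275). The steel piece with waist and hexagon at (217,245), about (0.573,-0.215), matches the plug. I'll look closer with the wrist camera.

```bash
cat >> h.py <<'E'
def goto(pos,yaw=None,Rm=None):
    """prints rotvec + shift in present tool axes; yaw = world angle of tool x, tool down"""
    T=tcp()
    if Rm is None: Rm=np.array([[np.cos(yaw),np.sin(yaw),0],[np.sin(yaw),-np.cos(yaw),0],[0,0,-1]])
    rv=R.from_matrix(T[:3,:3].T@Rm).as_rotvec(); s=T[:3,:3].T@(np.array(pos)-T[:3,3])
    print("rot",rv.round(4),"shift",s.round(4),"rows",round(max(np.linalg.norm(s)/.0625,np.degrees(np.linalg.norm(rv))/10.7),1))
E
python3 - <<'E'
from h import *
p=manip.camera("wrist"); print(np.array(p["mount"]).round(4),p["fx"],manip.tip_extent)
T=tcp();M=np.array(p["mount"]);print((T@M)[:3].round(3))
goto([0.573,-0.215,0.38],0.232)
E
```

```text
[[ 3.000e-04 -9.529e-01 -3.033e-01  7.770e-02]
 [ 1.000e+00  3.000e-04  3.000e-04 -8.000e-04]
 [-2.000e-04 -3.033e-01  9.529e-01  2.990e-02]
 [ 0.000e+00  0.000e+00  0.000e+00  1.000e+00]] 287.1541353648414 0.1734
[[ 0.23  -0.927 -0.295  0.219]
 [-0.973 -0.219 -0.07  -0.59 ]
 [ 0.     0.303 -0.953  0.375]]
rot [ 0.0001 -0.     -0.0001] shift [ 0.5083 -0.2841  0.0247] rows 9.3
```

>>> {"name": "move_arm", "arguments": {
  "plan": [0,0,0,0.055,-0.03,0,0.085,0,0,0,0.11,-0.061,0.004,0.085,0,0,0,0.165,-0.092,0.008,0.085,0,0,0,0.22,-0.123,0.011,0.085,0,0,0,0.274,-0.153,0.014,0.085,0,0,0,0.328,-0.183,0.017,0.085,0,0,0,0.382,-0.213,0.02,0.085,0,0,0,0.436,-0.243,0.023,0.085,0,0,0,0.48,-0.268,0.025,0.085,0,0,0,0.508,-0.284,0.025,0.085,0,0,0,0.508,-0.284,0.025,0.085]
}}

```text
clock: 3.72
position: [0.5743, -0.2124, 0.3795]
ee_rot: [0.993, 0.118, 0.0, -0.001]
ft_force: [0.2, 0.3, -1.5]
grip_width: 0.997
grasp_force: 0.0
```

Run:
```python
from h import *
p,T=shot("wrist"); print(tcp()[:3,3].round(4), manip.get_obs()["clock"])
for d in manip.look_for(p,"plug")[:2]: X=w(T,d["position"]); print(d["conf"],X.round(4),proj(p,T,X).round())
for d in manip.tip_of(p,"plug")[:2]: X=w(T,d["position"]); print(d["conf"],X.round(4),proj(p,T,X).round())
s=manip.silhouettes(p,"plug")
for d in s[:2]:
    v,u=np.nonzero(d["pixels"]); print(d["conf"],u.min(),u.max(),v.min(),v.max(),len(u))
import pickle; pickle.dump((p,T,s[:2]),open("w1.pkl","wb"))
c=proj(p,T,[0.573,-0.215,0.05])[0].astype(int); print(c)
save(p,"pics/w1.png",(max(c[0]-80,0),max(c[1]-60,0),c[0]+80,c[1]+60),5)
```

```text
[ 0.5732 -0.2143  0.3795] 3.775
0.84 [ 0.7256 -0.2238  0.0493] [[368.  35.]]
0.78 [ 0.5763 -0.2191  0.0566] [[325. 185.]]
0.95 [ 0.7346 -0.0918  0.0026] [[244.   6.]]
0.64 [ 0.7533 -0.3186 -0.0013] [[448.  43.]]
0.83 350 388 9 55 1241
0.83 435 487 18 58 1503
[320 185]
```

View pics/w1.png

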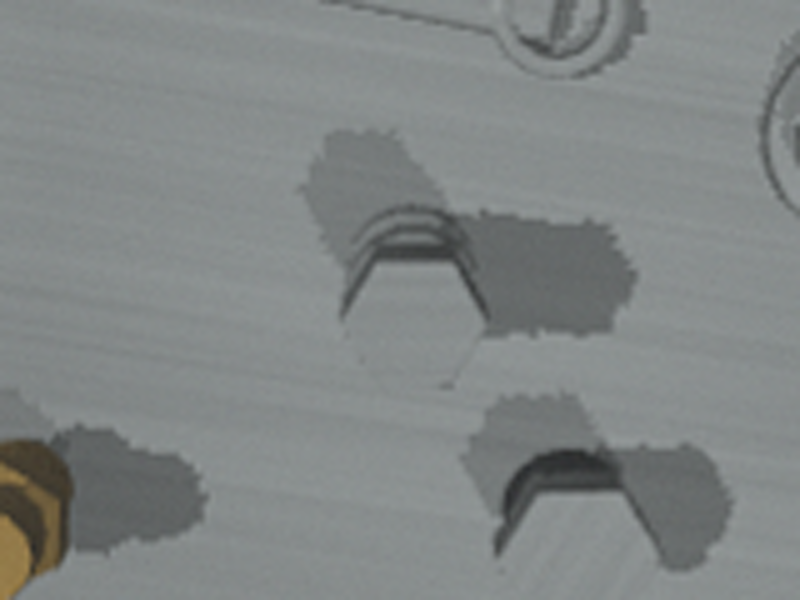

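Wrist crop: the plug's hexagonal top is centred at crop (415,320), i.e. pixel (323,189). Its collar and foot are behind it, and its flats face tool x and ±60°. The pipe plug is at lower right and the nipple at lower left. The plug is confirmed.

Run:
```python
from h import *
import pickle
p0,T0,_=pickle.load(open("w1.pkl","rb"))
p,T=shot("wrist"); 
g=lambda q: cv2.cvtColor(q["color"],cv2.COLOR_RGB2GRAY)[160:215,290:356].astype(np.float32)
sh,_=cv2.phaseCorrelate(g(p0),g(p),cv2.createHanningWindow((66,55),cv2.CV_32F)); print(sh)
c=np.array([[375,257],[457,258],[488,318],[455,385],[375,382],[342,318]])/5+[240,125]+np.array(sh)
# crop pixel centre convention
X=onplane(p,T,c,0.055); print(X.round(4)); m=X.mean(0); print(m, np.degrees(np.arctan2(*(X[2]-X[5])[1::-1])),np.linalg.norm(X[2]-X[5]))
print("in tool",(np.linalg.inv(tcp())@np.r_[m,1]).round(4))
o=manip.get_obs();print(o["joint_pos"].round(3),o["position"].round(4),o["ee_rot"].round(4))
np.save("plug_meas.npy",np.r_[m])
a=np.arctan2(*(X[2]-X[5])[1::-1]) # corner axis; flats at +90 deg of it => tool y dir candidates a+30deg+60k
for k in range(6): 
    yy=a+np.radians(30+60*k); print("yaw cand",np.round((yy+np.pi/2+np.pi)%(2*np.pi)-np.pi,3))
goto([m[0],m[1],0.003+0.0345+0.172],0.236+np.pi/6)
```

```text
(-3.7797173098928383, -3.298289048236498)
[[ 0.5825 -0.2071  0.055 ]
 [ 0.5862 -0.2239  0.055 ]
 [ 0.5751 -0.2334  0.055 ]
 [ 0.559  -0.2302  0.055 ]
 [ 0.5557 -0.2132  0.055 ]
 [ 0.568  -0.2032  0.055 ]]
[ 0.57108224 -0.21851746  0.055     ] -76.82067194673617 0.030994362500292704
in tool [-0.0013  0.0015  0.3248  1.    ]
[ 0.617  0.348 -0.417  1.516  0.144  1.308 -1.156] [ 0.572  -0.2165  0.3798] [ 9.934e-01  1.146e-01 -1.000e-04  4.000e-04]
yaw cand 0.754
yaw cand 1.801
yaw cand 2.848
yaw cand -2.388
yaw cand -1.341
yaw cand -0.294
rot [ 6.000e-04  5.000e-04 -5.299e-01] shift [-0.0013  0.0016  0.1703] rows 2.8
```

Run:
```python
from h import *
import pickle
p0,T0,_=pickle.load(open("w1.pkl","rb"))
c0=np.array([[375,257],[457,258],[488,318],[455,385],[375,382],[342,318]])/5+[240,125]-.4
print(onplane(p0,T0,c0,.055).mean(0))
gr=lambda q: cv2.cvtColor(q["color"],cv2.COLOR_RGB2GRAY)
tp=gr(p0)[163:207,303:344]
for k in range(2):
    p,T=shot("wrist")
    r=cv2.matchTemplate(gr(p)[130:240,260:400],tp,cv2.TM_CCOEFF_NORMED); _,v,_,l=cv2.minMaxLoc(r)
    y,x=l[1],l[0]; f=lambda a,b,c:(a-c)/(2*(a-2*b+c))
    sh=np.array([x+260-303+f(r[y,x-1],r[y,x],r[y,x+1]),y+130-163+f(r[y-1,x],r[y,x],r[y+1,x])])
    m=onplane(p,T,c0+sh,.055).mean(0); t=tcp(); print(v,sh,m.round(4),t[:3,3].round(4),(np.linalg.inv(t)@np.r_[m,1]).round(4))
goto([m[0],m[1],0.003+0.0345+0.172],0.756)
```

```text
[ 0.57136579 -0.2179848   0.055     ]
0.9726248383522034 [-3.782923  -3.2186234] [ 0.5713 -0.218   0.055 ] [ 0.5721 -0.2164  0.3799] [-0.0011  0.0012  0.3249  1.    ]
0.9744153022766113 [-3.6566293 -3.0828872] [ 0.5713 -0.2181  0.055 ] [ 0.5722 -0.2162  0.3799] [-0.0013  0.0015  0.3249  1.    ]
rot [ 5.000e-04  2.000e-04 -5.258e-01] shift [-0.0013  0.0016  0.1704] rows 2.8
```

>>> {"name": "move_arm", "arguments": {
  "plan": [0,0,-0.175,-0.001,0.002,0.03,0.07,0,0,-0.35,-0.001,0.002,0.07,0.07,0,0,-0.526,-0.001,0.002,0.115,0.07,0,0,-0.526,-0.001,0.002,0.15,0.07,0,0,-0.526,-0.001,0.002,0.169,0.07,0,0,-0.526,-0.001,0.002,0.169,0.07,0,0,-0.526,-0.001,0.002,0.169,0.04,0,0,-0.526,-0.001,0.002,0.169,0.02,0,0,-0.526,-0.001,0.002,0.169,0.02,0,0,-0.526,-0.001,0.002,0.169,0.02,0,0,-0.526,-0.001,0.002,0.169,0.02],
  "squeeze": 60
}}

```text
clock: 5.45
position: [0.5728, -0.2174, 0.2123]
ee_rot: [0.929, 0.37, 0.001, 0.001]
ft_force: [-1.6, 0.6, 5.2]
grip_width: 0.295
grasp_force: 58.7
```

Run:
```python
from h import *
o=manip.get_obs();print({k:np.round(o[k],4) for k in ("clock","position","ee_rot","ft_force","grip_width","grasp_force","joint_pos")})
p,T=shot("top"); 
s=manip.silhouettes(p,"tank")[0]; m=s["pixels"].astype(np.uint8)
print(s["conf"],m.sum(),cv2.boundingRect(m))
cn=max(cv2.findContours(m,cv2.RETR_EXTERNAL,cv2.CHAIN_APPROX_NONE)[0],key=cv2.contourArea)
X=onplane(p,T,cn.reshape(-1,2),0.06)[:,:2]
r=cv2.minAreaRect((X*1000).astype(np.float32)); print(r)
save(p,"pics/top1.png",(240,110,480,260),3.3)
```

```text
{'clock': np.float64(5.45), 'position': array([ 0.5728, -0.2174,  0.2123]), 'ee_rot': array([9.291e-01, 3.699e-01, 7.000e-04, 8.000e-04]), 'ft_force': array([-1.5644,  0.5906,  5.2002]), 'grip_width': np.float64(0.2951), 'grasp_force': np.float64(58.6799), 'joint_pos': array([ 0.6519,  0.5221, -0.4628,  1.6704,  0.2667,  1.0099, -0.7132])}
0.6 3680 (277, 134, 59, 76)
((654.1102294921875, 122.92294311523438), (246.60311889648438, 179.64572143554688), 3.654759645462036)
```

View pics/top1.png

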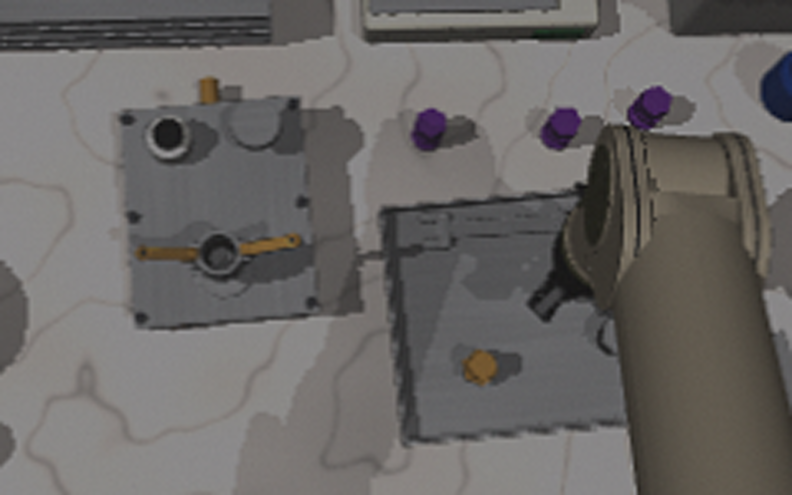

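Run:
```python
from h import *
p,T=shot("top")
c=np.array([[127,118],[293,103],[142,318],[312,302]])/3.3+[240,110]
X=onplane(p,T,c,.06)[:,:2]; print(X.round(4))
d=lambda v:np.degrees(np.arctan2(v[1],v[0]))
print(d(X[0]-X[2]),d(X[1]-X[3]),d(X[0]-X[1])-90,d(X[2]-X[3])-90, X.mean(0))
a=np.array([[140,252],[298,240]])/3.3+[240,110]; A=onplane(p,T,a,.16); print(A,d((A[0]-A[1])[:2])-90)
goto([0.591,0.115,0.468],np.pi/2+0.064)
```

```text
[[0.7385 0.2089]
 [0.75   0.0435]
 [0.5374 0.1938]
 [0.5498 0.0291]]
4.290568940726937 4.124642158124354 3.9642798330728795 4.30602865375549 [0.64394179 0.1188599 ]
[[0.58304707 0.18295939 0.16      ]
 [0.59097028 0.04188731 0.16      ]] 3.214597696723729
rot [ 2.300e-03  2.000e-04 -8.769e-01] shift [ 0.2419 -0.2284 -0.256 ] rows 6.7
```

>>> {"name": "move_arm", "arguments": {
  "plan": [0,0,0,0,0,-0.05,0.02,0,0,-0.08,0.01,-0.01,-0.108,0.02,0,0,-0.25,0.035,-0.035,-0.155,0.02,0,0,-0.42,0.065,-0.065,-0.2,0.02,0,0,-0.59,0.1,-0.095,-0.235,0.02,0,0,-0.75,0.14,-0.132,-0.255,0.02,0,0,-0.885,0.18,-0.17,-0.256,0.02,0,0,-0.885,0.215,-0.203,-0.256,0.02,0,0,-0.885,0.235,-0.222,-0.256,0.02,0,0,-0.885,0.242,-0.228,-0.256,0.02,0,0,-0.885,0.242,-0.228,-0.256,0.02,0,0,-0.885,0.242,-0.228,-0.256,0.02]
}}

```text
clock: 7.1
position: [0.5916, 0.1128, 0.4667]
ee_rot: [0.682, 0.731, -0.0, 0.0]
ft_force: [-0.3, 0.4, -2.4]
grip_width: 0.301
grasp_force: 59.6
```

Run:
```python
from h import *
import pickle
o=manip.get_obs();print({k:np.round(o[k],4) for k in ("clock","position","ee_rot","ft_force","grip_width","joint_pos","joint_velocities")})
manip.camera("wrist"); 
p,T=shot("wrist"); t=tcp(); print(t[:3,3].round(4)); pickle.dump((p,T,t),open("w2.pkl","wb"))
for d in manip.tip_of(p,"mouth")[:2]: X=w(T,d["position"]); print(d["conf"],X.round(4),proj(p,T,X).round(1))
c=proj(p,T,[0.590,0.115,0.143])[0]; print(c); c=c.astype(int)
save(p,"pics/w2.png",(c[0]-80,c[1]-60,c[0]+80,c[1]+60),5)
```

```text
{'clock': np.float64(7.1), 'position': array([0.5916, 0.1128, 0.4667]), 'ee_rot': array([ 6.821e-01,  7.313e-01, -3.000e-04,  3.000e-04]), 'ft_force': array([-0.302 ,  0.3968, -2.4387]), 'grip_width': np.float64(0.3011), 'joint_pos': array([ 0.3404,  0.3543, -0.7899,  1.3935,  0.2506,  1.4961, -0.367 ]), 'joint_velocities': array([ 0.0024, -0.0002, -0.0009, -0.0008, -0.0034, -0.0003, -0.0025])}
[0.5916 0.1131 0.4667]
0.85 [0.5934 0.1172 0.1432] [[319.2 181.4]]
[315.82607274 183.19647731]
```

View pics/w2.png

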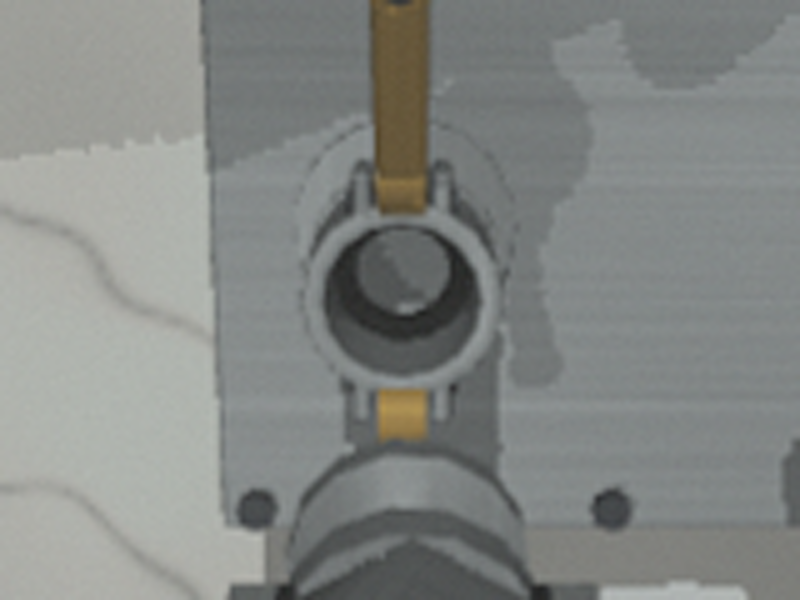

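Wrist view: the rim is centred at crop (403,300), i.e. pixel (315.6,183.1). Both arms point up and down in the picture, aligned with the tool. The held plug's foot shows as an arc at the bottom (crop x 290–523). Next I fit both circles.

```bash
cat > fit.py <<'E'
from h import *
from scipy.optimize import least_squares
from scipy.ndimage import map_coordinates, gaussian_filter
def edge(p,T,frame,c0,z,r,angs,sign,span=.004):
    """fit centre of circle radius r (plane z in frame, 4x4 frame->world) ; sign +1: brighter outward"""
    g=gaussian_filter(cv2.cvtColor(p["color"],cv2.COLOR_RGB2GRAY).astype(float),.6)
    c=np.array(c0,float)
    for it in range(4):
        rr=np.linspace(-span,span,81); pts=[]
        for a in angs:
            u=np.array([np.cos(a),np.sin(a)])
            X=np.c_[c+np.outer(r+rr,u),np.full(81,z)]; Xw=X@frame[:3,:3].T+frame[:3,3]
            uv=proj(p,T,Xw); v=map_coordinates(g,[uv[:,1],uv[:,0]],order=1); d=sign*np.gradient(v)
            k=d.argmax(); pts.append((a,rr[k],d[k]))
        pts=np.array(pts); ok=pts[:,2]>np.median(pts[:,2])*.4
        f=lambda q:q[0]*np.cos(pts[ok,0])+q[1]*np.sin(pts[ok,0])+q[2]*(len(q)>2)-pts[ok,1]
        s=least_squares(f,[0,0,0],loss="soft_l1",f_scale=.0003); c=c+s.x[:2]; span=max(span*.6,.0015)
    return c,s.x[2],np.median(abs(s.fun)),ok.sum()
E
cat > a.py <<'E'
from fit import *
import pickle
p,T,t=pickle.load(open("w2.pkl","rb"))
A=np.linspace(0,2*np.pi,72,endpoint=False)
I=np.eye(4)
for z in (.142,.143,.144):
    for r,s in ((.0166,1),(.0215,-1),(.0215,1)):
        c,dr,e,n=edge(p,T,I,[.590,.115],z,r,A,s); tc=np.linalg.inv(t)@np.r_[c,z,1]; print(z,r,s,c.round(4),"dr",dr.round(4),e.round(5),n,"tool",tc.round(4))
# plug foot, tool frame, upper arc in picture = +x side of tool
A2=np.linspace(-1.0,1.0,41)
for z,r in ((.2093,.0145),(.2078,.016)):
    for s in (1,-1):
        c,dr,e,n=edge(p,T,t,[-.0015,0],z,r,A2,s); print("plug",z,s,c.round(4),dr.round(4),e.round(5),n)
E
python3 a.py
```

```text
0.142 0.0166 1 [0.589  0.1152] dr 0.0 0.00027 72 tool [ 0.0025 -0.0024  0.3247  1.    ]
0.142 0.0215 -1 [0.5891 0.1156] dr -0.001 0.00045 64 tool [ 0.0029 -0.0023  0.3247  1.    ]
0.142 0.0215 1 [0.5942 0.1152] dr -0.0003 0.00086 53 tool [0.0021 0.0027 0.3247 1.    ]
0.143 0.0166 1 [0.589  0.1155] dr -0.0 0.00026 72 tool [ 0.0028 -0.0024  0.3237  1.    ]
0.143 0.0215 -1 [0.5891 0.1158] dr -0.001 0.00044 63 tool [ 0.0031 -0.0023  0.3237  1.    ]
0.143 0.0215 1 [0.5941 0.1152] dr -0.0003 0.00087 53 tool [0.0021 0.0027 0.3237 1.    ]
0.144 0.0166 1 [0.589  0.1157] dr -0.0001 0.00027 72 tool [ 0.003  -0.0024  0.3227  1.    ]
0.144 0.0215 -1 [0.5891 0.1161] dr -0.001 0.0004 63 tool [ 0.0033 -0.0023  0.3227  1.    ]
0.144 0.0215 1 [0.5939 0.1154] dr -0.0006 0.00063 54 tool [0.0023 0.0025 0.3227 1.    ]
plug 0.2093 1 [-0.0033 -0.0006] 0.0016 3e-05 41
plug 0.2093 -1 [-0.0056 -0.0007] 0.0016 3e-05 41
plug 0.2078 1 [-0.0019 -0.0006] -0.0002 0.00017 41
plug 0.2078 -1 [-0.0047 -0.0006] 0.0001 0.00016 41
```

>>> {"name": "move_arm", "arguments": {
  "plan": [0,0,0,0.002,-0.001,0.04,0.02,0,0,0,0.0045,-0.002,0.07,0.02,0,0,0,0.0045,-0.002,0.085,0.02,0,0,0,0.0045,-0.002,0.085,0.02,0,0,0,0.0045,-0.002,0.085,0.02]
}}

```text
clock: 7.88
position: [0.5894, 0.1189, 0.3831]
ee_rot: [0.681, 0.732, 0.001, 0.001]
ft_force: [0.4, 0.3, -1.4]
grip_width: 0.301
grasp_force: 59.5
```

```bash
cat > b.py <<'E'
from fit import *
import pickle
o=manip.get_obs();print(o["clock"],o["ft_force"].round(2),o["grip_width"],o["ee_rot"].round(4))
manip.camera("wrist")
p,T=shot("wrist"); t=tcp(); print(t[:3,3].round(4)); pickle.dump((p,T,t),open("w3.pkl","wb"))
A=np.linspace(-1.3,1.3,61)
Ti=np.linalg.inv(t)
zr=t[2,3]-.143
for r,s in ((.0166,1),(.0215,-1)):
    c,dr,e,n=edge(p,T,t,[0,0],zr,r,A,s); print("cup",r,c.round(4),dr.round(4),e.round(5),n,(t@np.r_[c,zr,1]).round(4))
A2=np.linspace(-1.0,1.0,41)
for s in (1,-1):
    c,dr,e,n=edge(p,T,t,[-.0017,0],.2078,.016,A2,s); print("plug",s,c.round(4),dr.round(4),e.round(5),n)
save(p,"pics/w3.png",(220,60,420,210),4)
E
python3 b.py
```

```text
7.875 [ 0.36  0.34 -1.38] 0.301485222563465 [6.813e-01 7.320e-01 7.000e-04 6.000e-04]
[0.5893 0.119  0.383 ]
cup 0.0166 [-0.0029 -0.001 ] -0.0004 0.00019 44 [0.589  0.1161 0.143  1.    ]
cup 0.0215 [ 0.0045 -0.0007] -0.0003 0.00035 40 [0.5888 0.1235 0.143  1.    ]
plug 1 [-0.0139 -0.0005] 0.0015 2e-05 37
plug -1 [-0.0047 -0.0006] 0.0002 0.00015 41
```

View pics/w3.png

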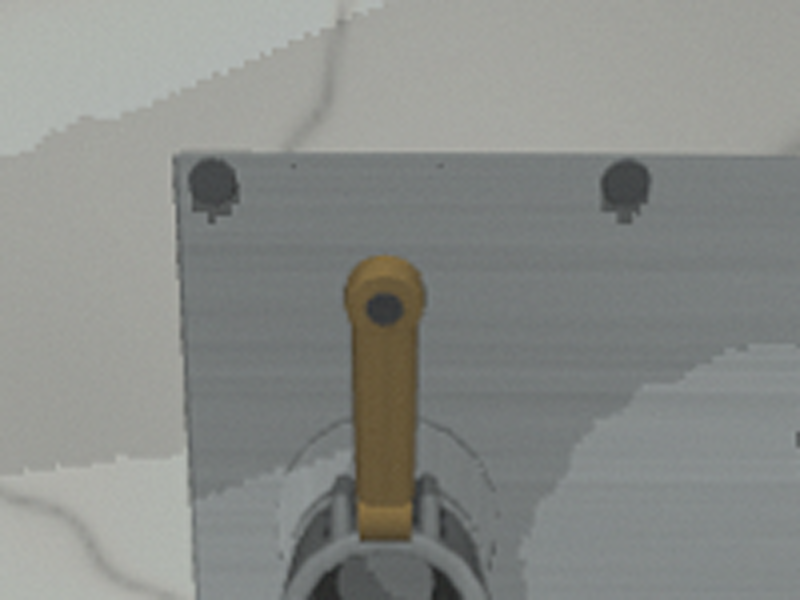

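```bash
sed -i 's/+q\[2\]\*(len(q)>2)/+q[2]*FREE/; s/^def edge/FREE=1\ndef edge/' fit.py
python3 - <<'E'
import fit; from fit import *
import pickle
fit.FREE=0
A=np.linspace(-1.3,1.3,61)
p,T,t=pickle.load(open("w3.pkl","rb")); zr=t[2,3]-.143
for span in (.003,.004):
  c,dr,e,n=edge(p,T,t,[-.003,-.001],zr,.0166,A,1,span); print("cup w3",c.round(4),e.round(5),n,(t@np.r_[c,zr,1]).round(4))
p,T,t=pickle.load(open("w2.pkl","rb"))
A=np.linspace(0,6.28,73)
c,dr,e,n=edge(p,T,t,[.0028,-.0024],t[2,3]-.143,.0166,A,1); print("cup w2",c.round(4),e.round(5),n,(t@np.r_[c,t[2,3]-.143,1]).round(4))
c,dr,e,n=edge(p,T,t,[-.0017,0],.2078,.016,np.linspace(-1,1,41),1); print("plug w2",c.round(4),e.round(5))
print(tcp()[:3,3], manip.get_obs()["position"])
E
```

```text
cup w3 [-0.0035 -0.001 ] 0.00022 44 [0.589  0.1155 0.143  1.    ]
cup w3 [-0.0035 -0.001 ] 0.00022 44 [0.589  0.1155 0.143  1.    ]
cup w2 [ 0.0028 -0.0024] 0.00026 73 [0.589  0.1155 0.143  1.    ]
plug w2 [-0.0023 -0.0006] 0.00018
[0.58930859 0.1190179  0.38298347] [0.58930859 0.1190179  0.38298347]
```

>>> {"name": "move_arm", "arguments": {
  "plan": [0,0,0,-0.0016,-0.0005,0.015,0.02,0,0,0,-0.0016,-0.0005,0.025,0.02,0,0,0,-0.0016,-0.0005,0.026,0.02,0,0,0,-0.0016,-0.0005,0.026,0.02]
}}

```text
clock: 8.48
position: [0.5886, 0.1173, 0.3557]
ee_rot: [0.681, 0.732, -0.0, -0.0]
ft_force: [-0.2, 0.2, -2.3]
grip_width: 0.297
grasp_force: 59.6
```

```bash
cat > s.py <<'E'
from h import *
import sys
o=manip.get_obs(); t=tcp()
tx=t[:3,:3].T@(np.array([.5890,.1155,.143])-t[:3,3])
print("clk",o["clock"],"pos",o["position"].round(4),"R",(R.from_quat(o["ee_rot"]).as_matrix()[:,2]).round(4),"F",o["ft_force"].round(2),"M",o["torque"].round(2),"cup in tool",tx.round(4),"foot z",(t[2,3]-.2093).round(4),"g",o["grip_width"].round(3),o["grasp_force"].round(1))
E
python3 s.py
```

```text
Traceback (most recent call last):
  File "s.py", line 5, in <module>
    print("clk",o["clock"],"pos",o["position"].round(4),"R",(R.from_quat(o["ee_rot"]).as_matrix()[:,2]).round(4),"F",o["ft_force"].round(2),"M",o["torque"].round(2),"cup in tool",tx.round(4),"foot z",(t[2,3]-.2093).round(4),"g",o["grip_width"].round(3),o["grasp_force"].round(1))
                                                                                                                                                                                                                                    ^^^^^^^^^^^^^^^^^^^^^
AttributeError: 'float' object has no attribute 'round'
```

>>> {"name": "move_arm", "arguments": {
  "plan": [0,0,0,0,0.0005,0.002,0.02,0,0,0,0,0.0005,0.004,0.02,0,0,0,0,0.0005,0.004,0.02]
}}

```text
clock: 8.85
position: [0.5891, 0.1173, 0.3516]
ee_rot: [0.681, 0.732, -0.0, -0.0]
ft_force: [-0.1, -1.1, -1.4]
grip_width: 0.301
grasp_force: 59.6
```

```bash
sed -i 's/(t\[2,3\]-.2093).round(4)/round(t[2,3]-.2093,4)/' s.py; sed -i 's/"g",.*$/"g",o["grip_width"])/' s.py; python3 s.py
```

```text
clk 8.85 pos [0.5891 0.1173 0.3516] R [-1.e-04 -1.e-04 -1.e+00] F [-0.11 -1.09 -1.43] M [-0.01  0.01  0.02] cup in tool [-1.800e-03 -2.000e-04  2.086e-01] foot z 0.1423 g 0.30063345216690746
```

Foot at the rim, no load. Continue gently.

>>> {"name": "move_arm", "arguments": {
  "plan": [0,0,0,0,0,0.001,0.02,0,0,0,0,0,0.002,0.02,0,0,0,0,0,0.002,0.02]
}}

```text
clock: 9.22
position: [0.5891, 0.1173, 0.3496]
ee_rot: [0.681, 0.732, -0.0, 0.0]
ft_force: [0.5, 0.3, -1.4]
grip_width: 0.298
grasp_force: 59.6
```

>>> {"name": "move_arm", "arguments": {
  "plan": [0,0,0,0,0,0.001,0.02,0,0,0,0,0,0.001,0.02]
}}

```text
clock: 9.48
position: [0.5891, 0.1173, 0.3487]
ee_rot: [0.681, 0.732, -0.0, 0.0]
ft_force: [-0.0, -1.1, -2.1]
grip_width: 0.302
grasp_force: 59.6
```

>>> {"name": "move_arm", "arguments": {
  "plan": [0,0,0,0,0,0.0015,0.02,0,0,0,0,0,0.003,0.02,0,0,0,0,0,0.003,0.02]
}}

```text
clock: 9.85
position: [0.5891, 0.1173, 0.3455]
ee_rot: [0.681, 0.732, -0.0, -0.0]
ft_force: [-0.2, 0.1, -2.4]
grip_width: 0.302
grasp_force: 59.6
```

>>> {"name": "move_arm", "arguments": {
  "plan": [0,0,0,0,0,0.0015,0.02,0,0,0,0,0,0.003,0.02,0,0,0,0,0,0.005,0.02,0,0,0,0,0,0.005,0.02]
}}

```text
clock: 10.35
position: [0.5891, 0.1173, 0.3404]
ee_rot: [0.681, 0.732, -0.0, -0.0]
ft_force: [0.4, -1.2, -3.0]
grip_width: 0.301
grasp_force: 59.6
```

>>> {"name": "move_arm", "arguments": {
  "plan": [0,0,0,0,0,0.002,0.02,0,0,0,0,0,0.004,0.02,0,0,0,0,0,0.006,0.02,0,0,0,0,0,0.008,0.02,0,0,0,0,0,0.01,0.02,0,0,0,0,0,0.01,0.02]
}}

```text
clock: 11.1
position: [0.5891, 0.1173, 0.3304]
ee_rot: [0.681, 0.732, -0.0, -0.0]
ft_force: [-0.2, -0.8, -1.4]
grip_width: 0.298
grasp_force: 59.6
```

>>> {"name": "move_arm", "arguments": {
  "plan": [0,0,0,0,0,0.001,0.02,0,0,0,0,0,0.002,0.02,0,0,0,0,0,0.003,0.02,0,0,0,0,0,0.003,0.02]
}}

```text
clock: 11.6
position: [0.5891, 0.1173, 0.3276]
ee_rot: [0.681, 0.732, -0.0, 0.0]
ft_force: [-0.3, -0.8, -2.1]
grip_width: 0.298
grasp_force: 59.6
```

>>> {"name": "move_arm", "arguments": {
  "plan": [0,0,0,0,0,0.001,0.02,0,0,0,0,0,0.001,0.02]
}}

```text
clock: 11.85
position: [0.5891, 0.1173, 0.3266]
ee_rot: [0.681, 0.732, -0.0, 0.0]
ft_force: [0.9, -0.9, -1.4]
grip_width: 0.305
grasp_force: 59.6
```

>>> {"name": "move_arm", "arguments": {
  "plan": [0,0,0,0,0,0.0005,0.02,0,0,0,0,0,0.001,0.02,0,0,0,0,0,0.001,0.02]
}}

```text
clock: 12.22
position: [0.5892, 0.1174, 0.3262]
ee_rot: [0.681, 0.732, 0.0, 0.0]
ft_force: [-0.4, -1.7, 4.7]
grip_width: 0.299
grasp_force: 60.0
```

>>> {"name": "move_arm", "arguments": {
  "plan": [0,0,0,0,0,0.0005,0.02,0,0,0,0,0,0.001,0.02,0,0,0,0,0,0.001,0.02]
}}

```text
clock: 12.6
position: [0.5892, 0.1174, 0.3253]
ee_rot: [0.681, 0.732, 0.0, 0.0]
ft_force: [-0.8, -1.1, 5.3]
grip_width: 0.3
grasp_force: 60.1
```

>>> {"name": "move_arm", "arguments": {
  "plan": [0,0,0,0,0,0.0005,0.02,0,0,0,0,0,0.001,0.02,0,0,0,0,0,0.0015,0.02,0,0,0,0,0,0.0015,0.02]
}}

```text
clock: 13.1
position: [0.5893, 0.1174, 0.3239]
ee_rot: [0.681, 0.732, 0.0, 0.0]
ft_force: [-0.6, -1.1, 7.5]
grip_width: 0.304
grasp_force: 60.2
```

>>> {"name": "move_arm", "arguments": {
  "plan": [0,0,0,0,0,0.0005,0.02,0,0,0,0,0,0.001,0.02,0,0,0,0,0,0.0015,0.02,0,0,0,0,0,0.0015,0.02]
}}

```text
clock: 13.6
position: [0.5893, 0.1175, 0.3226]
ee_rot: [0.681, 0.732, 0.0, 0.0]
ft_force: [-1.1, -1.2, 8.6]
grip_width: 0.302
grasp_force: 60.4
```

>>> {"name": "move_arm", "arguments": {
  "plan": [0,0,0,0,0,0.0005,0.02,0,0,0,0,0,0.001,0.02,0,0,0,0,0,0.0013,0.02,0,0,0,0,0,0.0013,0.02]
}}

```text
clock: 14.1
position: [0.5893, 0.1175, 0.3215]
ee_rot: [0.681, 0.732, 0.0, 0.001]
ft_force: [-2.5, -1.5, 8.8]
grip_width: 0.298
grasp_force: 60.5
```

```bash
python3 s.py
```

```text
clk 14.1 pos [0.5893 0.1175 0.3215] R [ 1.4e-03 -1.0e-04 -1.0e+00] F [-2.52 -1.52  8.78] M [-0.38  0.5   0.01] cup in tool [-0.0019 -0.0007  0.1785] foot z 0.1122 g 0.29806535771477877
```

>>> {"name": "move_arm", "arguments": {
  "plan": [0,0,0,0,0,0,0.07,0,0,0,0,0,0,0.07,0,0,0,0,0,0,0.07,0,0,0,0,0,0,0.07,0,0,0,0,0,-0.02,0.07,0,0,0,0,0,-0.07,0.07,0,0,0,0,0,-0.12,0.07,0,0,0,0,0,-0.145,0.07,0,0,0,0,0,-0.145,0.07],
  "squeeze": 20
}}

```text
clock: 15.22
position: [0.5891, 0.1179, 0.469]
ee_rot: [0.681, 0.732, 0.002, 0.002]
ft_force: [0.5, -0.1, -0.0]
grip_width: 0.817
grasp_force: 0.0
```

Run:
```python
from fit import *
import pickle
manip.camera("wrist")
p,T=shot("wrist"); t=tcp(); print(t[:3,3].round(4),manip.get_obs()["clock"],manip.get_obs()["grip_width"],manip.get_obs()["joint_pos"].round(2)); pickle.dump((p,T,t),open("w4.pkl","wb"))
im=p["color"][:,:,::-1]; save(p,"pics/w4.png",(200,60,440,300),2.5)
```

```text
[0.5889 0.1174 0.4657] 15.325 0.8204917057923324 [ 0.34  0.35 -0.79  1.4   0.25  1.49 -0.37]
```

View pics/w4.png

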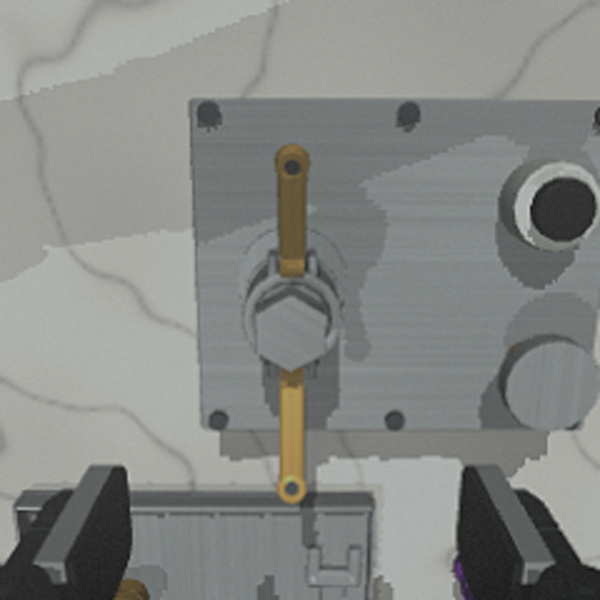

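>>> {"name": "move_arm", "arguments": {
  "plan": [0,0,0.17,-0.002,0,0,0.0854,0,0,0.34,-0.002,0,0,0.0854,0,0,0.51,-0.002,0,0,0.0854,0,0,0.68,-0.002,0,0,0.0854,0,0,0.85,-0.002,0,0,0.0854,0,0,1.02,-0.002,0,0,0.0854,0,0,1.19,-0.002,0,0.02,0.0854,0,0,1.36,-0.002,0,0.05,0.0854,0,0,1.53,-0.002,0,0.08,0.0854,0,0,1.571,-0.002,0,0.09,0.0854,0,0,1.571,-0.002,0,0.09,0.0854,0,0,1.571,-0.002,0,0.09,0.0854]
}}

```text
clock: 16.82
position: [0.5893, 0.1154, 0.3756]
ee_rot: [0.999, 0.036, 0.0, -0.0]
ft_force: [-0.5, 0.8, 0.5]
grip_width: 1.003
grasp_force: 0.0
```

```bash
python3 s.py
python3 - <<'E'
from fit import *
t=tcp(); print(np.arctan2(t[1,0],t[0,0]))
p,T=shot("wrist"); save(p,"pics/w5.png",None,1.25)
goto([.589,.1155,.33],.072)
E
```

```text
clk 16.825 pos [0.5893 0.1154 0.3756] R [ 1.e-04  1.e-04 -1.e+00] F [-0.48  0.8   0.47] M [-0.03 -0.01 -0.01] cup in tool [-3.000e-04 -1.000e-04  2.326e-01] foot z 0.1663 g 1.002694180815942
0.07295476305157382
rot [-0.0001 -0.0006  0.0007] shift [-0.0004 -0.0001  0.0459] rows 0.7
```

View pics/w5.png

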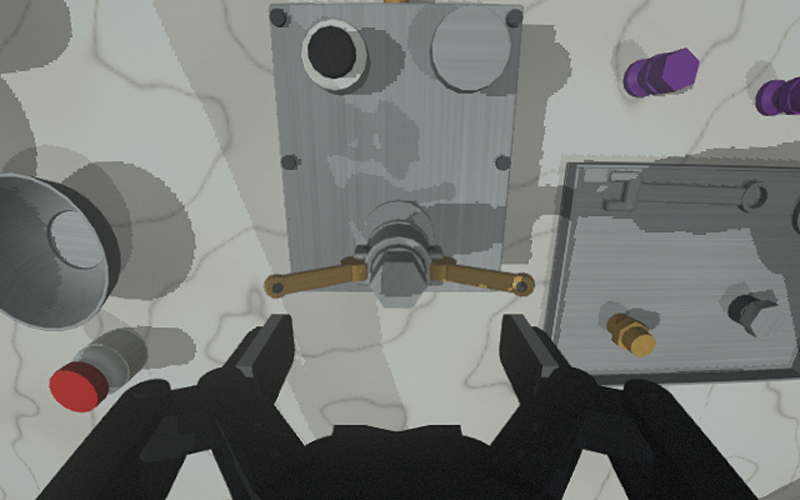

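Wrist view: the plug sits in the cup at (400,275), with the arms raised left (275,285) and right (525,285) at similar height. The open fingers straddle them symmetrically, so I press down slowly.

>>> {"name": "move_arm", "arguments": {
  "plan": [0,0,0,0,0,0.02,0.0854,0,0,0,0,0,0.035,0.0854,0,0,0,0,0,0.04,0.0854,0,0,0,0,0,0.045,0.0854,0,0,0,0,0,0.05,0.0854,0,0,0,0,0,0.055,0.0854,0,0,0,0,0,0.055,0.0854]
}}

```text
clock: 17.75
position: [0.5893, 0.1153, 0.3203]
ee_rot: [0.999, 0.036, 0.0, 0.0]
ft_force: [0.5, 0.0, -0.6]
grip_width: 0.999
grasp_force: 0.0
```

>>> {"name": "move_arm", "arguments": {
  "plan": [0,0,0,0,0,0.004,0.0854,0,0,0,0,0,0.008,0.0854,0,0,0,0,0,0.012,0.0854,0,0,0,0,0,0.012,0.0854]
}}

```text
clock: 18.25
position: [0.5896, 0.1154, 0.309]
ee_rot: [0.999, 0.036, 0.001, -0.0]
ft_force: [0.9, -0.1, 5.5]
grip_width: 1.002
grasp_force: 1.7
```

>>> {"name": "move_arm", "arguments": {
  "plan": [0,0,0,0,0,0.004,0.0854,0,0,0,0,0,0.008,0.0854,0,0,0,0,0,0.012,0.0854,0,0,0,0,0,0.012,0.0854]
}}

```text
clock: 18.75
position: [0.5897, 0.1154, 0.2972]
ee_rot: [0.999, 0.036, 0.001, -0.0]
ft_force: [0.4, -0.1, 5.6]
grip_width: 1.003
grasp_force: 3.6
```

>>> {"name": "move_arm", "arguments": {
  "plan": [0,0,0,0,0,0.004,0.0854,0,0,0,0,0,0.008,0.0854,0,0,0,0,0,0.012,0.0854,0,0,0,0,0,0.012,0.0854]
}}

```text
clock: 19.25
position: [0.5897, 0.1154, 0.285]
ee_rot: [0.999, 0.036, 0.001, -0.0]
ft_force: [0.9, 0.3, 3.6]
grip_width: 0.997
grasp_force: 1.8
```

>>> {"name": "move_arm", "arguments": {
  "plan": [0,0,0,0,0,0.004,0.0854,0,0,0,0,0,0.008,0.0854,0,0,0,0,0,0.011,0.0854,0,0,0,0,0,0.011,0.0854]
}}

```text
clock: 19.75
position: [0.5896, 0.1153, 0.2738]
ee_rot: [0.999, 0.036, 0.001, 0.0]
ft_force: [2.3, 0.1, 2.9]
grip_width: 1.003
grasp_force: 1.7
```

>>> {"name": "move_arm", "arguments": {
  "plan": [0,0,0,0,0,0,0.082,0,0,0,0,0,0,0.079,0,0,0,0,0,0,0.076,0,0,0,0,0,0,0.073,0,0,0,0,0,0,0.073]
}}

```text
clock: 20.38
position: [0.5893, 0.1154, 0.2733]
ee_rot: [0.999, 0.036, 0.0, -0.0]
ft_force: [4.6, 0.6, 0.6]
grip_width: 0.854
grasp_force: 3.0
```

>>> {"name": "move_arm", "arguments": {
  "plan": [0,0,0,0,0,0,0.071,0,0,0,0,0,0,0.069,0,0,0,0,0,0,0.067,0,0,0,0,0,0,0.065,0,0,0,0,0,0,0.065],
  "squeeze": 20
}}

```text
clock: 21.0
position: [0.5893, 0.1154, 0.2735]
ee_rot: [0.999, 0.036, 0.0, -0.0]
ft_force: [4.6, 0.8, 1.9]
grip_width: 0.767
grasp_force: 3.9
```

>>> {"name": "move_arm", "arguments": {
  "plan": [0,0,0,0,0,0,0.0635,0,0,0,0,0,0,0.062,0,0,0,0,0,0,0.0605,0,0,0,0,0,0,0.059,0,0,0,0,0,0,0.059]
}}

```text
clock: 21.62
position: [0.5893, 0.1151, 0.2734]
ee_rot: [0.999, 0.036, -0.0, 0.0]
ft_force: [3.3, -0.3, 2.5]
grip_width: 0.693
grasp_force: 3.5
```

>>> {"name": "move_arm", "arguments": {
  "plan": [0,0,0,0,0,0,0.058,0,0,0,0,0,0,0.057,0,0,0,0,0,0,0.056,0,0,0,0,0,0,0.055,0,0,0,0,0,0,0.055]
}}

```text
clock: 22.25
position: [0.5893, 0.1151, 0.2734]
ee_rot: [0.999, 0.036, 0.0, 0.0]
ft_force: [3.2, -2.9, 4.0]
grip_width: 0.672
grasp_force: 20.3
```

>>> {"name": "move_arm", "arguments": {
  "plan": [0,0,0,0,0,0,0.0545,0,0,0,0,0,0,0.054,0,0,0,0,0,0,0.0535,0,0,0,0,0,0,0.053,0,0,0,0,0,0,0.053]
}}

```text
clock: 22.88
position: [0.5893, 0.1151, 0.2734]
ee_rot: [0.999, 0.036, 0.0, 0.0]
ft_force: [2.3, -2.8, 4.7]
grip_width: 0.671
grasp_force: 20.2
```

```bash
python3 s.py
python3 - <<'E'
from h import *
p,T=shot("scene")
c=(300,150,390,240); save(p,"pics/s6.png",c,6)
E
```

```text
clk 22.875 pos [0.5893 0.1151 0.2734] R [ 1.e-04 -4.e-04 -1.e+00] F [ 2.33 -2.83  4.73] M [-0.88 -0.59 -0.08] cup in tool [-0.0003 -0.0005  0.1304] foot z 0.0641 g 0.670986761256347
```

View pics/s6.png

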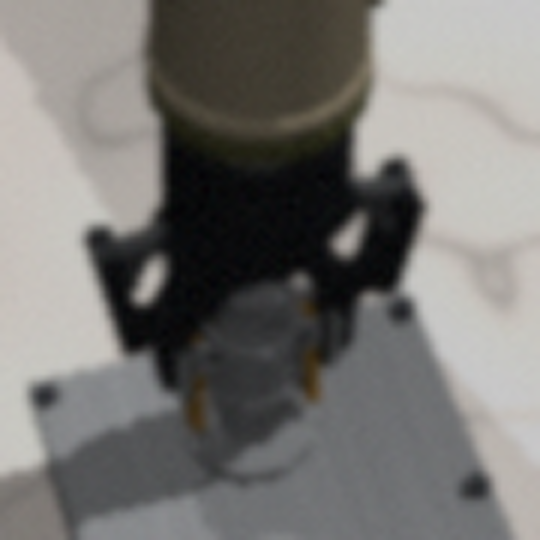

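Scene crop: both brass bars appear near vertical beside the cup, at crop (195,405) and (314,370). I open, rise and check from above.

>>> {"name": "move_arm", "arguments": {
  "plan": [0,0,0,0,0,0,0.0854,0,0,0,0,0,0,0.0854,0,0,0,0,0,0,0.0854,0,0,0,0,0,-0.04,0.0854,0,0,0,0,0,-0.09,0.0854,0,0,0,0,0,-0.11,0.0854,0,0,0,0,0,-0.11,0.0854,0,0,0,0,0,-0.11,0.0854]
}}

```text
clock: 23.92
position: [0.589, 0.1153, 0.382]
ee_rot: [0.999, 0.036, -0.001, 0.0]
ft_force: [-0.6, -0.1, 0.6]
grip_width: 0.997
grasp_force: 0.0
```

Run:
```python
from h import *
import pickle
manip.camera("wrist"); p,T=shot("wrist"); ps,Ts=shot("scene")
pickle.dump((p,T,ps,Ts),open("w7.pkl","wb"))
print(tcp()[:3,3],manip.get_obs()["clock"])
# predicted arm outer edge tips for several angles (tank frame c, yaw)
c=np.array([.589,.1155]);a=.072
def P(side,th,off,l,x):
    y=20e-3+l*np.cos(th)+off*np.sin(th); z=.135-l*np.sin(th)+off*np.cos(th)
    v=np.array([x,side*y]); Rm=np.array([[np.cos(a),-np.sin(a)],[np.sin(a),np.cos(a)]])
    return np.r_[c+Rm@v,z]
im=ps["color"][:,:,::-1]; crop=(300,165,390,250); s=4
b=cv2.resize(im[165:250,300:390],None,fx=s,fy=s,interpolation=cv2.INTER_CUBIC)
wc=cv2.resize(p["color"][150:300,220:420,::-1],None,fx=2.2,fy=2.2,interpolation=cv2.INTER_CUBIC)
w0=wc.copy()
for th,col in ((1.571,(0,0,255)),(1.3,(0,255,0))):
    for sd in (1,-1):
        q=[P(sd,th,.008,.015,0),P(sd,th,.008,.062,0)]
        for img,(pp,TT),o,k in ((b,(ps,Ts),(300,165),4),(wc,(p,T),(220,150),2.2)):
            uv=((proj(pp,TT,q)-o+.5)*k-.5).round().astype(int); cv2.line(img,tuple(map(int,uv[0])),tuple(map(int,uv[1])),col,1)
H=340; r=lambda m:cv2.resize(m,(int(m.shape[1]*H/m.shape[0]),H))
out=np.hstack([r(b),r(wc)]); print(out.shape)
raw=cv2.resize(im[165:250,300:390],None,fx=4,fy=4,interpolation=cv2.INTER_CUBIC)
out2=np.vstack([out[:, :800],np.hstack([cv2.resize(raw,(276,260)),cv2.resize(w0,(347,260)),np.zeros((260,800,3),np.uint8)])[:,:min(800,out.shape[1])]])
cv2.imwrite("pics/chk.png",out2)
```

```text
[0.58905803 0.11521811 0.3820364 ] 24.075
(340, 813, 3)
```

View pics/chk.png

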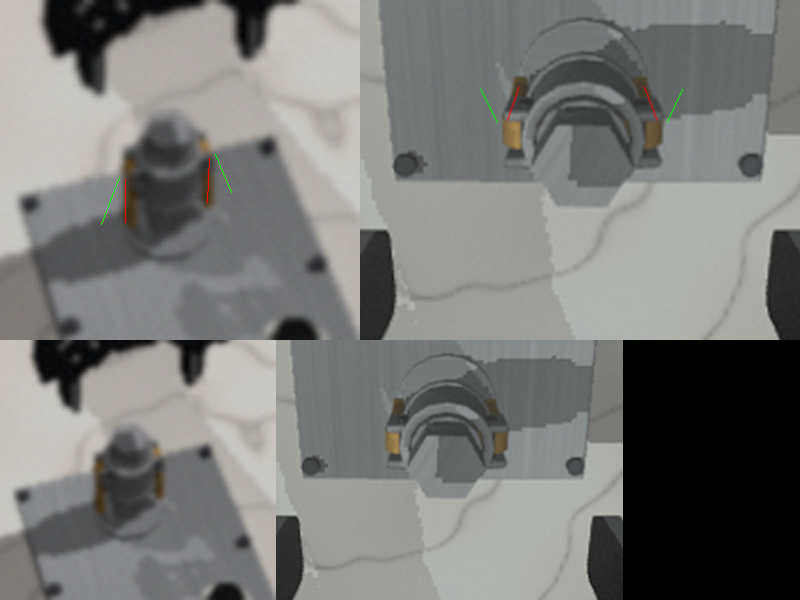

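Both arms lie on the predicted straight-down lines (red), symmetric beside the cup, with the plug in between. Handing in.

```bash
python3 -c "
from workcell import manip
print(manip.hand_in())"
```

```text
the job is handed in; nothing more can be done
None
```

The plug is pressed about 5 mm into the gasket and released, both cam arms were swung straight down together (checked in the last camera views), and the job was handed in at about 24 s; no verdict came back.

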